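# Seat the flat-sided test disc in the bearing stand

## Robot

A 7-joint arm with a two-finger parallel gripper is mounted at the origin on the work surface. World frame = base frame: x ahead of the robot, y to its left, z up, the work surface at z = 0. Lengths are in m, angles in degrees, forces in N, time in s.
With the tool pointing down it reaches from about 0.35 to 0.9 m from the base axis. Payload 8.1 kg.
Tool frame: the origin (TCP) lies on the centre line of the jaws, within the pads' length; the fingertips stand 11 mm ahead of it and the grasp point (between the pads) lies 8 mm behind it (bot.tip_reach is the distance from the TCP to the fingertips, in m); z points along the fingers, y is the line along which they close (so a half turn about z gives the same grasp; the last joint's range is limited). The gripper opens to 85 mm and grips with 20 to 120 N. Pads are 22 mm wide; open, the fingers measure 114 mm over their backs; the gripper's body (76 mm by 85 mm) begins 54 mm behind the grasp point. The pads swing forward as they close: fully open they stand 13 mm farther back than shut.
Start: joints at [-5.879, 24.895, 1.432, 90.138, -0.665, 64.973, -4.303], TCP at [0.625, -0, 0.242] pointing down, gripper open.
Joint ranges: [-149.89, 149.89], [-25.12, 119.58], [-72.63, 75.52], [4.76, 147.25], [-75.54, 255.54], [6.69, 114.76], [-157.13, 157.13]. Speed limits (degrees/s): [127.2, 127.2, 172.46, 172.46, 180, 180, 180].

## Interface

Orientations are given as [roll, pitch, yaw] about the fixed x, y, z axes, in that order (R = Rz(yaw) Ry(pitch) Rx(roll)).
In Python, from plant import bot gives the robot as it stands. The module is installed in compiled form; this text tells all that it offers.
- The arm moves only by the tool servo_tool, never from a script. Its argument "series" is a list of rows, each a list of 7 numbers: the shift along the tool's x, y, z in cm, then the turn, a rotation vector about the tool's x, y, z in rad, then the closure, from 0 (fully open) to 1 (shut). In form: [[dx, dy, dz, ax, ay, az, gripper], ...]. A call has 1 to 10 rows; each row shifts and turns the commanded pose from where the row before left it, along the tool's axes as they then stand; what a row does not reach is not made up. A row lasts 1/8 s, in which the tool goes at most 62.5 mm and 10.7 degrees, less where a joint would pass 70% of its speed; a pose out of reach is approached as far as the arm can. A call is refused whole if a number of a shift passes 6.25 or a number of a turn 0.188, either way. A call with a gripper value outside its range is refused whole. The fingers move at their own pace and stop on an object; "squeeze" is the grip in N (left out, the last holds). Time passes only in rows, so rows that do not move let the fingers close. It gives the time, the measured TCP pose, the force, the opening and the grip force at its end, in the units of the state.
- bot.get_state(): the state, without advancing time (a new reading comes with each control period).
- bot.get_image(name): name is "scene" or "side" or "wrist"; returns a dict with "color" (400x640x3 uint8, red, green, blue), "depth" (400x640 float32, m along the optical axis (not along the pixel's ray), 0 where there is no reading), "mtx" (3x3 intrinsics, pixels), "extrinsics" (4x4, takes a point from world to camera coordinates). Camera axes: x right, y down, z forward; pixel columns grow to the right and rows downward; lengths in m; the calibration is good to about 2 mm. A picture is of the moment at which its call begins.
- bot.hand_in(): hands the job in; it is judged then, once.
The state is a dict: "clock": time; "q": joint angles; "joint_velocities": joint speeds; "joint_efforts": joint torques, N m; "tcp_pos": TCP position; "tool_rot": TCP orientation; "force": force on the tool from outside, world axes, zero at the start; "ft_torque": the same for the moment, N m; "finger_gap": finger opening in m; "gripper_force": force on a finger pad.
Only numpy, scipy, OpenCV 4.12 (cv2) and the standard library are available. Lean on these libraries where they do the work, as an engineer would, in place of code of your own. Each camera call takes 0.05 s, during which the arm holds its last target. There are 200 camera calls.

## Task

Take the steel test disc out of the wooden storage block by its black grip and fit it to the bearing stand: put its stub into the bore, then turn it until the flats on the stub meet the flats in the bore and it drops fully home, the plate lying flush on the stand. Let go of it, and leave the calculator, multimeter, lens ring and notebook where they are.

Things in the scene. Friction and masses are not known exactly. Their poses are not given: they have to be found in the camera images.
- disc_grip (a point): Centre of the grip of the loose test disc (0.36 to 0.6 kg): an upright black bar on the disc's axis, 18 mm thick (x), 56 mm long (y), 46 mm high, this point half-way up, 23 mm above the upper face of the steel plate it stands on. z points up along the axis. At the start the disc stands in the storage block, stub down, at any yaw.
- disc_plate (a point): Centre of the underside of the disc's round steel plate (90 mm in diameter, 8 mm thick), on its axis, 31 mm below the grip's centre. Axes as for the grip.
- stub_end (a point): Centre of the lower end of the disc's steel stub, 32 mm below the plate's underside. The stub is 34 mm in diameter with two flats 22 mm apart over its whole length; they face x and -x, so they run parallel to the grip's broad faces. The disc is the same after a half turn.
- bore_mouth (a point): Centre of the bore's mouth in the flat top of the bearing stand (fixed), 50 mm above the bench: a round aluminium housing 84 mm in diameter on a dark steel foot, 90 mm (x) by 110 mm (y), 10 mm thick; z up. The round mouth tapers from 47 to 38 mm in diameter over 6 mm. A stub out of line rests on the jaws, its plate 14 mm above the top; in line it drops until the plate lies on the top.
- jaw_level (a point): Point on the bore's axis 18 mm below the mouth, level with the tops of two rigid brass jaws; axes of the stand. The flat-sided opening between the jaws is 27 mm wide and deep enough for the stub, which enters within about 10 degrees of true. The jaws face along the stand's x axis, turned up to 35 degrees either way: this angle varies, is not given, and must be seen through the mouth or felt.
- rack_top (a point): Centre of the top of the wooden storage block (fixed), 110 by 110 by 40 mm, with a round 46 mm hole right through, in which the stub hangs freely while the plate rests on the top.
- calculator: Loose black pocket calculator, 165 (x) by 85 by 14 mm, lying flat; origin at the centre of its underside.
- multimeter: Loose black hand multimeter, 150 (x) by 78 by 34 mm (41 mm over its dial), lying flat; origin at the centre of its underside.
- lens_ring: Loose black lens ring, 52 mm in outer diameter, 12 mm high, lying flat; origin at the centre of its underside.
- notebook: Loose closed notebook, 150 (x) by 210 by 14 mm, lying flat; origin at the centre of its underside.
There are look-alikes about, which are no part of the job. What is shaped like the part that bears disc_grip but blue or orange is not meant. Of the things that look like the part that bears bore_mouth, the larger one is meant.

How it is judged:
By the outcome, as a careful person would: the job done as asked, in the order asked, and still so for the second after the job is handed in, with the robot touching nothing.
It also fails if it takes over 58 s, if anything falls off the work surface, if the arm or the gripper's body presses on something with over 40 N, if the wrist force passes 120 N, or if a joint passes its speed limit or range.

## Working session

There is one attempt and no reset: what is moved stays moved. The work goes in short steps, Python scripts to look and compute and a tool call to move; the robot and the scene stay as the last step left them, time stands still between calls to the robot, and variables do not carry over. Pictures are saved under pics/ and viewed, at most 10 in all, crops included, and the job is handed in when it is done.

Besides the shell and the picture viewer there is one more tool, called after "Request:" in YAML: its name, and indented under it one key for each argument. servo_tool: Moves the arm, as the interface text tells. Its arguments: {"type":"object","properties":{"series":{"type":"array","items":{"type":"array","items":{"type":"number"}}},"squeeze":{"type":"number"}},"required":["series"]}

```bash
mkdir -p pics
cat > h.py <<'E'
import numpy as np, cv2, pickle
from plant import bot
def snap(n,tag):
    im=bot.get_image(n); pickle.dump(im,open(f'{tag}.pkl','wb'))
    cv2.imwrite(f'pics/{tag}.png',im['color'][:,:,::-1]); return im
def load(tag): return pickle.load(open(f'{tag}.pkl','rb'))
def world(im,u,v,z=None):
    K=im['mtx'];E=im['extrinsics'];R=E[:3,:3];t=E[:3,3]
    r=np.linalg.solve(K,[u,v,1.])
    if z is None: d=float(im['depth'][int(v),int(u)])
    else:
        c=-R.T@t; w=R.T@r; d=(z-c[2])/w[2]
    return R.T@(r*d-t)
def pix(im,p):
    E=im['extrinsics'];c=E[:3,:3]@np.array(p)+E[:3,3];q=im['mtx']@c;return q[:2]/q[2]
def pts(im):
    d=im['depth'];v,u=np.mgrid[:400,:640];K=im['mtx'];E=im['extrinsics']
    r=np.stack([u,v,np.ones_like(u)],-1)@np.linalg.inv(K).T*d[...,None]
    return (r-E[:3,3])@E[:3,:3]
E
python3 - <<'E'
from h import *
a=snap('scene','sc');b=snap('side','si');c=snap('wrist','wr')
cv2.imwrite('pics/two.png',np.vstack([cv2.resize(x['color'][:,:,::-1],(480,300),interpolation=cv2.INTER_AREA) for x in(b,c)]))
for x in(a,b,c): print(np.round(-x['extrinsics'][:3,:3].T@x['extrinsics'][:3,3],3),x['mtx'][0,0])
print(bot.get_state())
E
```

```text
[1.221 0.49  0.613] 380.6343369296009
[ 0.026 -0.687  0.806] 424.35825657688605
[0.626 0.069 0.373] 279.10229913065314
{'clock': 0.15, 'q': array([-5.87879177, 24.92819056,  1.42838431, 90.17550236, -0.66389366,
       64.97394273, -4.30384411]), 'joint_velocities': array([-0.03142803, -0.13239844, -0.00891962, -0.15958449,  0.03862869,
        0.07566698,  0.12609378]), 'joint_efforts': array([ 1.93215681e-03, -6.70885992e+01,  1.02606665e+00, -3.16448736e+01,
        1.57136447e-02,  9.07747715e-03, -7.57739531e-05]), 'tcp_pos': array([ 6.24637882e-01, -2.07033744e-05,  2.41706840e-01]), 'tool_rot': array([-1.79930904e+02,  5.96771497e-03,  8.99980063e+01]), 'force': array([-0.07669771,  0.05429664,  0.91514544]), 'ft_torque': array([-0.00761549, -0.0092983 ,  0.00903247]), 'gripper_force': 0.0, 'finger_gap': 0.08575228921244042}
```

View pics/sc.png

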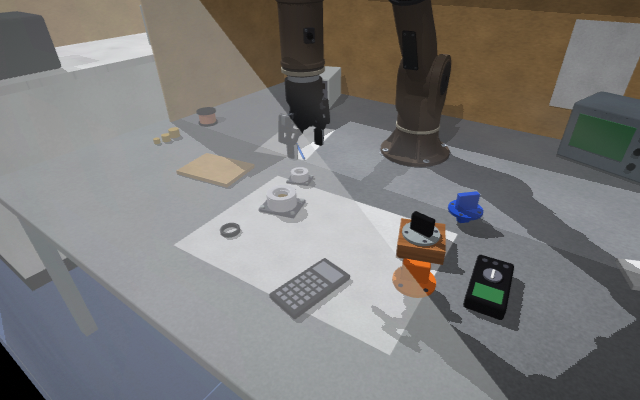

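View pics/two.png

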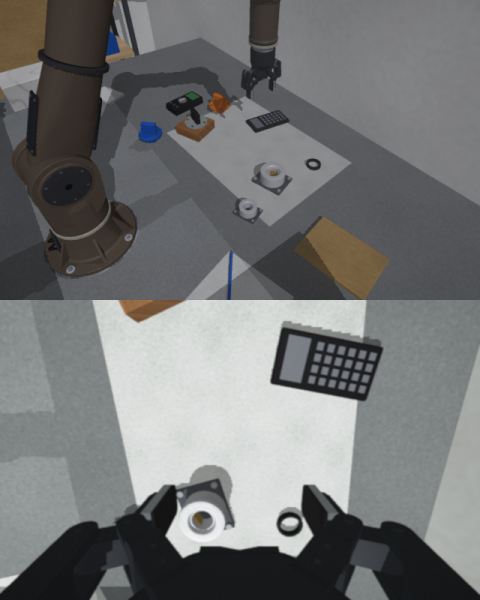

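The two camera views show these candidates:
- **Disc:** the black grip on a steel plate, in the wooden block, is at scene (422,223) and side (260,155). The look-alikes are blue at scene (466,206) and orange at scene (415,275).
- **Stand:** the larger one is at scene (282,198) and side (360,233). The smaller look-alike is at scene (299,175).

I choose the black-gripped disc and the larger stand, and I'll check both in a close crop.

Run:
```python
from h import *
S={t:load(t) for t in('sc','si','wr')}
def crop(im,c,w,h,f): x,y=c[0]-w//2,c[1]-h//2; return cv2.resize(im['color'][y:y+h,x:x+w,::-1],None,fx=f,fy=f,interpolation=cv2.INTER_CUBIC)
A=[crop(S['sc'],(422,238),80,60,5),crop(S['si'],(262,160),80,60,5),crop(S['si'],(360,235),80,60,5),crop(S['wr'],(268,290),80,60,5)]
cv2.imwrite('pics/crop.png',np.vstack([np.hstack(A[:2]),np.hstack(A[2:])]))
for t,c,gc in(('sc',(282,198),(422,228)),('si',(360,233),(260,160)),('wr',(268,290),None)):
    im=S[t];P=pts(im);v,u=np.mgrid[:400,:640]
    def near(c,r,z0,z1): return P[(abs(u-c[0])<r)&(abs(v-c[1])<r)&(P[...,2]>z0)&(P[...,2]<z1)&(im['depth']>0)]
    def rep(n,Q):
        if len(Q)<5: print(t,n,len(Q));return
        (x,y),(w,h),a=cv2.minAreaRect(Q[:,:2].astype(np.float32)*1000)
        cc,r=cv2.minEnclosingCircle(Q[:,:2].astype(np.float32)*1000)
        print(t,n,len(Q),'med',np.round(np.median(Q,0),4),'rect',np.round([x,y,w,h,a],1),'circ',np.round([*cc,r],1))
    rep('stand top',near(c,45 if t=='wr' else 24,.046,.054))
    rep('foot',near(c,60 if t=='wr' else 30,.007,.014))
    if gc: rep('plate',near(gc,28,.044,.052)); rep('grip',near(gc,28,.06,.1)); rep('griptop',near(gc,28,.089,.1)); rep('wood',near(gc,32,.036,.043))
```

```text
sc stand top 0
sc foot 0
sc plate 445 med [0.5169 0.2506 0.0482] rect [505.  245.7  77.2  88.5  19.8] circ [499.4 244.7  45.4]
sc grip 371 med [0.5063 0.2467 0.0833] rect [499.7 244.9  56.   21.5  81.8] circ [501.4 244.6  28.5]
sc griptop 130 med [0.5029 0.2463 0.0937] rect [499.5 245.3  55.1  20.9  80.3] circ [500.7 244.8  28.3]
sc wood 650 med [0.5173 0.2657 0.0402] rect [438.  232.3 241.7 122.3  13.9] circ [436.8 236.9 130.2]
si stand top 470 med [ 0.5557 -0.1544  0.0496] rect [ 555.1 -153.3   84.1   80.2   47.5] circ [ 555.3 -153.1   43.1]
si foot 382 med [ 0.5338 -0.1875  0.01  ] rect [ 555.1 -155.2   90.8  108.8   16.5] circ [ 554.1 -155.6   67.5]
si plate 338 med [0.4864 0.2335 0.0479] rect [511.9 292.5 201.6 158.6  45.8] circ [518.1 304.6 115.7]
si grip 177 med [0.492  0.2313 0.0856] rect [549.1 277.8 173.2  52.5  33.9] circ [559.8 261.9  86.7]
si griptop 78 med [0.4954 0.239  0.0937] rect [496.9 242.4  58.5  18.   81.5] circ [494.2 243.   29.4]
si wood 593 med [0.5121 0.2673 0.0397] rect [536.3 295.1 283.6 189.6  65.7] circ [501.4 311.2 143.7]
wr stand top 1909 med [ 0.5587 -0.1504  0.0492] rect [ 558.5 -152.9   83.1   82.3   50.9] circ [ 558.5 -153.1   41.9]
wr foot 1385 med [ 0.563  -0.1178  0.0094] rect [ 558.7 -153.3   89.6  109.9   16.2] circ [ 559.9 -153.1   67.9]
```

View pics/crop.png

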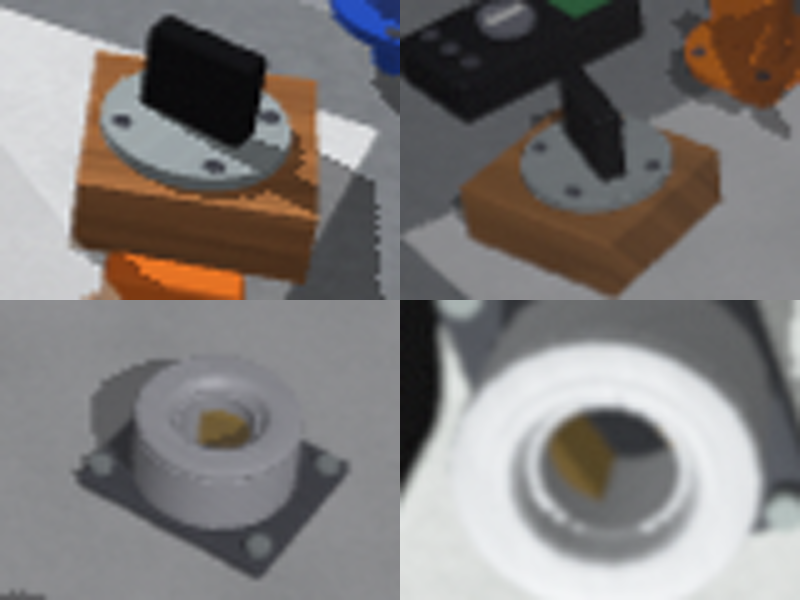

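The crop confirms the black grip, the steel plate and the wooden block, and the brass jaws sitting inside the larger stand. Sizes and heights match: grip 56x18-21 mm with its top at 94 mm, stand 84 mm across at 50 mm, foot 90x110 mm. Next I put the wrist camera over the bore to read the jaw angle.

Request:
servo_tool:
  series:
    - [-3.7,-1.1,2,0,0,0,0]
    - [-3.7,-1.1,2,0,0,0,0]
    - [-3.7,-1.1,2,0,0,0,0]
    - [-3.7,-1.1,2,0,0,0,0]
    - [-3.7,-1.1,2,0,0,0,0]
    - [-3.7,-1.1,2,0,0,0,0]
    - [0,0,0,0,0,0,0]
    - [0,0,0,0,0,0,0]

```text
clock: 1.15
tcp_pos: [0.5592, -0.2215, 0.1223]
tool_rot: [-180.0, -0.0, 90.0]
force: [-0.2, 0.2, 0.4]
finger_gap: 0.0851
gripper_force: 0.0
```

Run:
```python
from h import *
im=snap('wrist','w2');p=pix(im,[.557,-.153,.032]);print(p)
P=pts(im);Z=P[...,2];D=im['depth']>0
Q=P[D&(abs(Z-.05)<.004)&(np.hypot(P[...,0]-.557,P[...,1]+.153)<.05)]
c,r=cv2.minEnclosingCircle(Q[:,:2].astype(np.float32)*1000);print('top',len(Q),np.median(Q[:,2]),c,r)
F=P[D&(Z>.007)&(Z<.014)&(np.hypot(P[...,0]-.557,P[...,1]+.153)<.08)]
print('foot',cv2.minAreaRect(F[:,:2].astype(np.float32)*1000))
hsv=cv2.cvtColor(im['color'],cv2.COLOR_RGB2HSV)
B=D&(hsv[...,1]>90)&(hsv[...,0]>12)&(hsv[...,0]<32)&(np.hypot(P[...,0]-.557,P[...,1]+.153)<.025)
for lo,hi in((.028,.036),):
    M=(B&(Z>lo)&(Z<hi)).astype(np.uint8);n,l,s,_=cv2.connectedComponentsWithStats(M)
    for k in range(1,n):
        if s[k,4]>15:
            q=P[l==k];print('jaw',s[k,4],np.median(q,0).round(4),cv2.minAreaRect(q[:,:2].astype(np.float32)*1000))
u,v=map(int,p);c=im['color'][max(0,v-50):v+50,max(0,u-65):u+65,::-1]
cv2.imwrite('pics/w2c.png',cv2.resize(c,None,fx=6,fy=6,interpolation=cv2.INTER_CUBIC)); print(max(0,u-65),max(0,v-50),bot.get_state()['tcp_pos'])
```

```text
[314.31674156 123.08244517]
top 7948 0.049181852128347664 (558.4320068359375, -153.59970092773438) 42.02593231201172
foot ((558.4798583984375, -153.63644409179688), (89.52103424072266, 109.62411499023438), 16.19586181640625)
jaw 172 [ 0.5719 -0.1449  0.0312] ((572.1381225585938, -145.15911865234375), (5.17120361328125, 23.072452545166016), 31.253576278686523)
jaw 153 [ 0.5451 -0.1619  0.0313] ((544.891845703125, -161.97361755371094), (5.077250957489014, 23.525209426879883), 31.179458618164062)
249 73 [ 0.55965878 -0.2208782   0.12257897]
```

View pics/w2c.png

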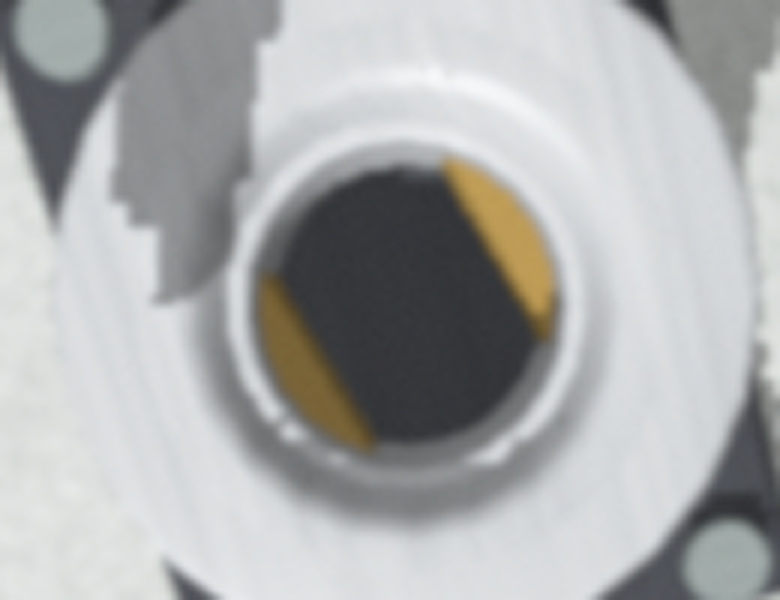

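The brass jaws at crop (490,240) and (315,365) are clear. The jaw x axis is at about 31° in the world (30° from the image edges, 31.2° from depth), and the bore is at (0.5585,-0.1535). Both fit the spec, since the stand's x is at 16.2° and that leaves a 15° turn. Now I go to view the disc.

Request:
servo_tool:
  series:
    - [4,-0.6,-3,0,0,0,0]
    - [4,-0.6,-3,0,0,0,0]
    - [4,-0.6,-3,0,0,0,0]
    - [4,-0.6,-3,0,0,0,0]
    - [4,-0.6,0,0,0,0,0]
    - [4,-0.6,0,0,0,0,0]
    - [4,-0.6,0,0,0,0,0]
    - [4,-0.6,0,0,0,0,0]
    - [4,-0.6,0,0,0,0,0]
    - [4,-0.6,0,0,0,0,0]

```text
clock: 2.45
tcp_pos: [0.4983, 0.1808, 0.2431]
tool_rot: [179.9, -0.0, 90.1]
force: [0.4, -0.2, 0.0]
finger_gap: 0.0857
gripper_force: 0.0
```

Request:
servo_tool:
  series:
    - [0,0,0,0,0,0,0]
    - [0,0,0,0,0,0,0]

```text
clock: 2.7
tcp_pos: [0.4988, 0.1785, 0.2427]
tool_rot: [180.0, 0.0, 90.1]
force: [0.2, 0.2, -0.6]
finger_gap: 0.0859
gripper_force: 0.0
```

Run:
```python
from h import *
im=snap('wrist','w3');print('grip pix',pix(im,[.4985,.2445,.094]))
P=pts(im);Z=P[...,2];D=(im['depth']>0)&(np.hypot(P[...,0]-.4985,P[...,1]-.2445)<.052)
for n,lo,hi in(('griptop',.089,.1),('plate',.044,.052)):
    Q=P[D&(Z>lo)&(Z<hi)][:,:2].astype(np.float32)*1000
    print(n,len(Q),cv2.minAreaRect(Q),cv2.minEnclosingCircle(Q))
s=bot.get_state();print(s['tcp_pos'],s['tool_rot'],s['q'])
```

```text
grip pix [317.12164483 125.56150245]
griptop 1070 ((500.01202392578125, 243.18223571777344), (55.91209030151367, 18.02431297302246), 82.41514587402344) ((499.5326232910156, 243.22853088378906), 28.492923736572266)
plate 4009 ((500.34527587890625, 243.4910430908203), (88.6055679321289, 88.4661636352539), 0.5226216316223145) ((500.0857238769531, 243.14820861816406), 44.90143966674805)
[0.49906399 0.17769502 0.24260748] [1.79968200e+02 1.60705140e-02 9.00056281e+01] [-21.24210299  16.34305385  -5.26699373 103.03344261   1.73037966
  60.67860772 -27.13879099]
```

View pics/w3.png

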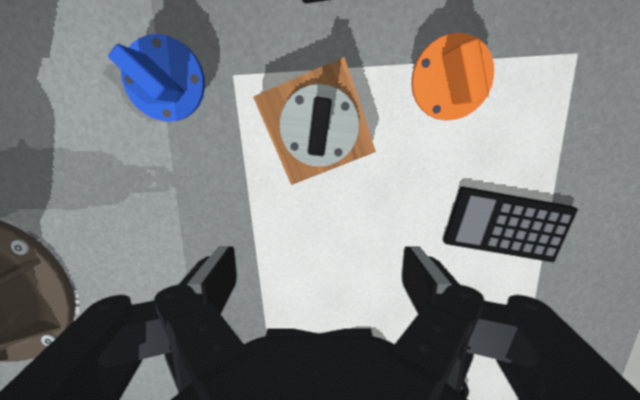

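The disc is at (0.500, 0.2433), with grip pixel (319,126) and long axis at 82.4°. The scene and side views agree to within 3 mm. The blue and orange look-alikes are more than 12 cm away. Next I move above it and align.

Request:
servo_tool:
  series:
    - [3.3,0.05,2,0,0,0,0]
    - [3.3,0.05,2,0,0,0,0]
    - [0,0,2,0,0,0.133,0]
    - [0,0,2.5,0,0,0,0]
    - [0,0,2.5,0,0,0,0]
    - [0,0,0,0,0,0,0]
    - [0,0,0,0,0,0,0]
    - [0,0,0,0,0,0,0]

```text
clock: 3.75
tcp_pos: [0.5008, 0.2441, 0.1335]
tool_rot: [179.9, -0.1, 82.3]
force: [-0.3, 0.5, -0.2]
finger_gap: 0.0848
gripper_force: 0.0
```

Request:
servo_tool:
  series:
    - [-0.08,-0.08,2,0,0,0,0]
    - [0,0,2,0,0,0,0]
    - [0,0,1.7,0,0,0,0]
    - [0,0,1,0,0,0,0]
    - [0,0,0,0,0,0,0]
    - [0,0,0,0,0,0,0]

```text
clock: 4.5
tcp_pos: [0.4995, 0.2435, 0.0658]
tool_rot: [180.0, -0.0, 82.4]
force: [-0.7, -0.6, 0.0]
finger_gap: 0.0853
gripper_force: 0.0
```

Request:
servo_tool:
  series:
    - [0,0,0,0,0,0,1]
    - [0,0,0,0,0,0,1]
    - [0,0,0,0,0,0,1]
    - [0,0,0,0,0,0,1]
    - [0,0,0,0,0,0,1]
    - [0,0,0,0,0,0,1]
    - [0,0,0,0,0,0,1]
    - [0,0,0,0,0,0,1]
  squeeze: 70

```text
clock: 5.5
tcp_pos: [0.4992, 0.2433, 0.0656]
tool_rot: [180.0, -0.0, 82.4]
force: [-1.5, -1.3, 4.7]
finger_gap: 0.0176
gripper_force: 69.5
```

Gripped at 17.6 mm. Lifting.

Request:
servo_tool:
  series:
    - [0,0,-1,0,0,0,1]
    - [0,0,-1.5,0,0,0,1]
    - [0,0,-2,0,0,0,1]
    - [0,0,-2,0,0,0,1]
    - [0,0,-2,0,0,0,1]
    - [0,0,-2,0,0,0,1]
    - [0,0,0,0,0,0,1]
    - [0,0,0,0,0,0,1]
    - [0,0,0,0,0,0,1]

```text
clock: 6.62
tcp_pos: [0.4986, 0.2429, 0.1694]
tool_rot: [-179.9, 0.1, 82.4]
force: [1.2, -0.3, -5.1]
finger_gap: 0.0172
gripper_force: 68.8
```

Run:
```python
from h import *
s=bot.get_state();print(s['tcp_pos'],s['tool_rot'],s['force'],s['ft_torque'])
im=snap('side','s4');P=pts(im);p=s['tcp_pos'];print(pix(im,p))
D=(im['depth']>0)&(np.hypot(P[...,0]-p[0],P[...,1]-p[1])<.052)
for dz in(-.0176,):
    Q=P[D&(abs(P[...,2]-p[2]-dz)<.0035)];print(len(Q),cv2.minEnclosingCircle(Q[:,:2].astype(np.float32)*1000))
    A=np.c_[Q[:,:2]-p[:2],np.ones(len(Q))];print('plane tilt',np.linalg.lstsq(A,Q[:,2],rcond=None)[0])
u,v=map(int,pix(im,p));cv2.imwrite('pics/s4.png',cv2.resize(im['color'][max(0,v-50):v+60,max(0,u-70):u+70,::-1],None,fx=5,fy=5,interpolation=cv2.INTER_CUBIC))
```

```text
[0.49856221 0.24293143 0.16939341] [-1.79924022e+02  6.31745511e-02  8.23767845e+01] [ 1.19838786 -0.32215271 -5.09333226] [-0.01553933  0.01019392 -0.0214583 ]
[256.70375927 126.07842838]
305 ((496.3080139160156, 242.38926696777344), 46.501708984375)
plane tilt [ 0.0014577  -0.00080321  0.151716  ]
```

View pics/s4.png

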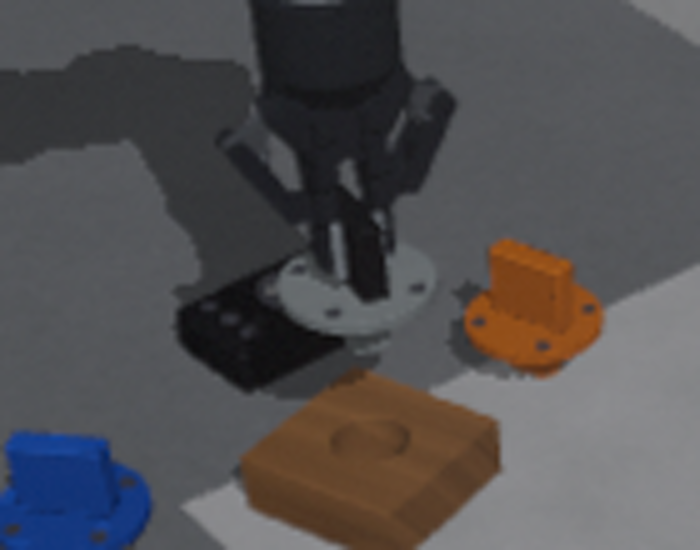

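The disc hangs level and straight in the grip. The side view reads about 3 mm low in x for both the stand and the disc, so the difference between them is consistent. Now I turn to yaw 100° (about 20° short of alignment) and carry it over to the bore.

Request:
servo_tool:
  series:
    - [0,0,0,0,0,-0.1535,1]
    - [0,0,0,0,0,-0.1535,1]
    - [0,0,0,0,0,0,1]

```text
clock: 7.05
tcp_pos: [0.4989, 0.2431, 0.1697]
tool_rot: [-179.9, 0.0, 99.9]
force: [0.6, -0.1, -3.4]
finger_gap: 0.0174
gripper_force: 68.6
```

Request:
servo_tool:
  series:
    - [-2,-0.05,0,0,0,0,1]
    - [-4,-0.11,0,0,0,0,1]
    - [-4.5,-0.12,0,0,0,0,1]
    - [-5,-0.13,0,0,0,0,1]
    - [-5,-0.13,0,0,0,0,1]
    - [-5,-0.13,0,0,0,0,1]
    - [-5,-0.13,0,0,0,0,1]
    - [-4.5,-0.12,0,0,0,0,1]
    - [-3,-0.09,0,0,0,0,1]
    - [-2,-0.06,0,0,0,0,1]

```text
clock: 8.3
tcp_pos: [0.5572, -0.1553, 0.1701]
tool_rot: [-180.0, 0.0, 99.7]
force: [0.7, 0.1, -5.3]
finger_gap: 0.0177
gripper_force: 68.7
```

Request:
servo_tool:
  series:
    - [0,0,0,0,0,0,1]
    - [0,0,0,0,0,0,1]
    - [0,0,0,0,0,0,1]
    - [0,0,0,0,0,0,1]

```text
clock: 8.8
tcp_pos: [0.5579, -0.1515, 0.1704]
tool_rot: [180.0, -0.0, 100.0]
force: [-0.2, -0.3, -5.7]
finger_gap: 0.0171
gripper_force: 68.6
```

Request:
servo_tool:
  series:
    - [-0.1,0,2,0,0,0,1]
    - [0,0,2,0,0,0,1]
    - [0,0,1.4,0,0,0,1]
    - [0,0,0,0,0,0,1]
    - [0,0,0,0,0,0,1]

```text
clock: 9.43
tcp_pos: [0.5585, -0.1535, 0.117]
tool_rot: [179.9, 0.0, 100.0]
force: [-0.4, -0.4, -5.0]
finger_gap: 0.0173
gripper_force: 68.6
```

Run:
```python
from h import *
p=np.mean([bot.get_state()['tcp_pos']],0);print(p)
for n,t in(('side','s5'),('scene','c5')):
    im=snap(n,t);P=pts(im);u,v=map(int,pix(im,[.557,-.153,.06]))
    V,U=np.mgrid[:400,:640];N=(abs(U-u)<45)&(abs(V-v)<45)&(im['depth']>0)
    for nm,z in(('plate',p[2]-.0176),('top',.05)):
        Q=P[N&(abs(P[...,2]-z)<.004)&(np.hypot(P[...,0]-.557,P[...,1]+.153)<.055)]
        if len(Q)>20: print(n,nm,len(Q),cv2.minEnclosingCircle(Q[:,:2].astype(np.float32)*1000))
c=load('s5')['color'];u,v=map(int,pix(load('s5'),[.557,-.153,.08]))
cv2.imwrite('pics/s5c.png',cv2.resize(c[v-45:v+45,u-60:u+60,::-1],None,fx=6,fy=6,interpolation=cv2.INTER_CUBIC))
```

```text
[ 0.5585066  -0.15351712  0.11695166]
side plate 484 ((555.7583618164062, -154.04173278808594), 45.97871780395508)
side top 288 ((554.4852905273438, -155.53968811035156), 41.733848571777344)
```

View pics/s5c.png

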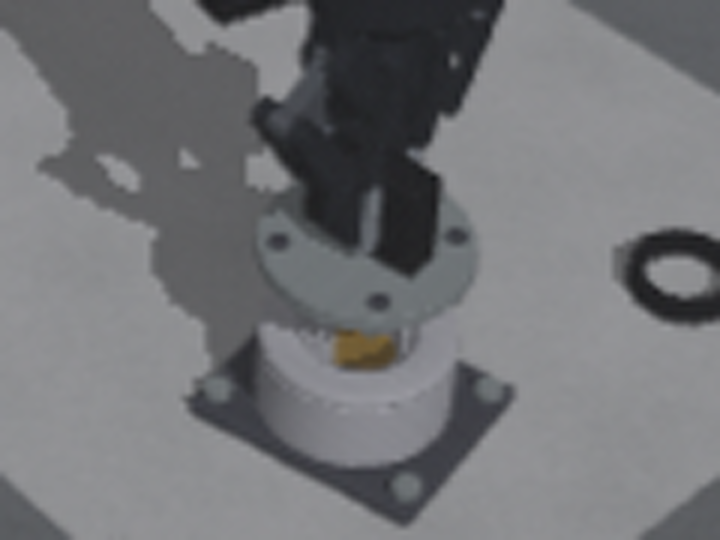

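The side view shows the plate at about crop (365,265), centred over the housing to within 1 mm. Now I lower it into the mouth.

Request:
servo_tool:
  series:
    - [0,0,0.7,0,0,0,1]
    - [0,0,0.7,0,0,0,1]
    - [0,0,0.5,0,0,0,1]
    - [0,0,0.4,0,0,0,1]
    - [0,0,0.2,0,0,0,1]
    - [0,0,0,0,0,0,1]
    - [0,0,0,0,0,0,1]

```text
clock: 10.4
tcp_pos: [0.5581, -0.1536, 0.0915]
tool_rot: [180.0, 0.0, 100.0]
force: [-0.1, 0.0, -4.3]
finger_gap: 0.017
gripper_force: 68.9
```

Request:
servo_tool:
  series:
    - [0,0,0.15,0,0,0,1]
    - [0,0,0.1,0,0,0,1]
    - [0,0,0.1,0,0,0,1]
    - [0,0,0,0,0,0,1]
    - [0,0,0,0,0,0,1]

```text
clock: 11.02
tcp_pos: [0.5584, -0.1536, 0.0887]
tool_rot: [179.9, 0.0, 100.0]
force: [-2.7, 0.6, 5.3]
finger_gap: 0.0173
gripper_force: 70.5
```

The stub is in the bore and rests on the jaws: z is 0.0887 against an expected 0.0896, with about 10 N on it. Now I turn it into line.

Request:
servo_tool:
  series:
    - [0,0,0,0,0,-0.08,1]
    - [0,0,0,0,0,-0.08,1]
    - [0,0,0,0,0,-0.08,1]
    - [0,0,0,0,0,-0.06,1]
    - [0,0,0,0,0,-0.06,1]
    - [0,0,0,0,0,0,1]
    - [0,0,0,0,0,0,1]

```text
clock: 11.9
tcp_pos: [0.5579, -0.1535, 0.0877]
tool_rot: [-180.0, -0.0, 120.5]
force: [0.9, 0.3, -4.8]
finger_gap: 0.0169
gripper_force: 68.8
```

The load has gone and the force is back to the disc's weight, so the flats are in line. Lowering home.

Request:
servo_tool:
  series:
    - [0,0,0.3,0,0,0,1]
    - [0,0,0.3,0,0,0,1]
    - [0,0,0.3,0,0,0,1]
    - [0,0,0.2,0,0,0,1]
    - [0,0,0,0,0,0,1]
    - [0,0,0,0,0,0,1]

```text
clock: 12.65
tcp_pos: [0.5581, -0.1535, 0.0769]
tool_rot: [180.0, 0.0, 120.6]
force: [-0.3, 0.4, -3.9]
finger_gap: 0.0171
gripper_force: 68.8
```

Request:
servo_tool:
  series:
    - [0,0,0.1,0,0,0,1]
    - [0,0,0.1,0,0,0,1]
    - [0,0,0,0,0,0,1]
    - [0,0,0,0,0,0,1]

```text
clock: 13.15
tcp_pos: [0.5581, -0.1535, 0.0756]
tool_rot: [180.0, 0.0, 120.6]
force: [-3.3, 0.9, 5.3]
finger_gap: 0.0171
gripper_force: 70.3
```

The plate rests on the stand at z 0.0756, exactly as expected. Next I release it in place and back off upward.

Request:
servo_tool:
  series:
    - [0,0,0,0,0,0,0.7]
    - [0,0,0,0,0,0,0.4]
    - [0,0,0,0,0,0,0]
    - [0,0,0,0,0,0,0]
    - [0,0,0,0,0,0,0]
    - [0,0,0,0,0,0,0]
    - [0,0,0,0,0,0,0]

```text
clock: 14.02
tcp_pos: [0.558, -0.1535, 0.0748]
tool_rot: [-180.0, 0.0, 120.6]
force: [-0.3, 0.6, 0.1]
finger_gap: 0.0855
gripper_force: 0.0
```

Request:
servo_tool:
  series:
    - [0,0,-1,0,0,0,0]
    - [0,0,-2,0,0,0,0]
    - [0,0,-3,0,0,0,0]
    - [0,0,-3,0,0,0,0]
    - [0,0,-3,0,0,0,0]
    - [0,0,-3,0,0,0,0]
    - [0,0,0,0,0,0,0]
    - [0,0,0,0,0,0,0]

```text
clock: 15.02
tcp_pos: [0.5577, -0.1534, 0.2248]
tool_rot: [-180.0, 0.0, 120.6]
force: [-0.2, -0.6, -1.3]
finger_gap: 0.0855
gripper_force: 0.0
```

Run:
```python
from h import *
s=bot.get_state();print(s['tcp_pos'],s['force'])
im=snap('side','s6');P=pts(im)
D=(im['depth']>0)&(np.hypot(P[...,0]-.556,P[...,1]+.153)<.05)
for n,lo,hi in(('plate',.05,.066),('griptop',.098,.112)):
    Q=P[D&(P[...,2]>lo)&(P[...,2]<hi)];q=Q[:,:2].astype(np.float32)*1000
    print(n,len(Q),np.percentile(Q[:,2],[10,50,90]).round(4),cv2.minAreaRect(q),cv2.minEnclosingCircle(q))
    A=np.c_[Q[:,:2]-[.556,-.153],np.ones(len(Q))];print(np.linalg.lstsq(A,Q[:,2],rcond=None)[0].round(4))
u,v=map(int,pix(im,[.557,-.153,.06]));cv2.imwrite('pics/s6c.png',cv2.resize(im['color'][v-45:v+45,u-60:u+60,::-1],None,fx=6,fy=6,interpolation=cv2.INTER_CUBIC))
```

```text
[ 0.55770779 -0.15344599  0.22481819] [-0.20285578 -0.64622609 -1.28640805]
plate 519 [0.0551 0.0579 0.0605] ((550.8350830078125, -157.82772827148438), (76.44839477539062, 89.0392074584961), 39.112518310546875) ((554.1044311523438, -153.1672821044922), 46.69852066040039)
[0.024  0.0262 0.0584]
griptop 147 [0.1001 0.1029 0.1053] ((555.6492309570312, -153.79376220703125), (19.511062622070312, 56.59053039550781), 27.052539825439453) ((557.8961181640625, -152.6463165283203), 28.911373138427734)
[0.1023 0.064  0.1031]
```

View pics/s6c.png

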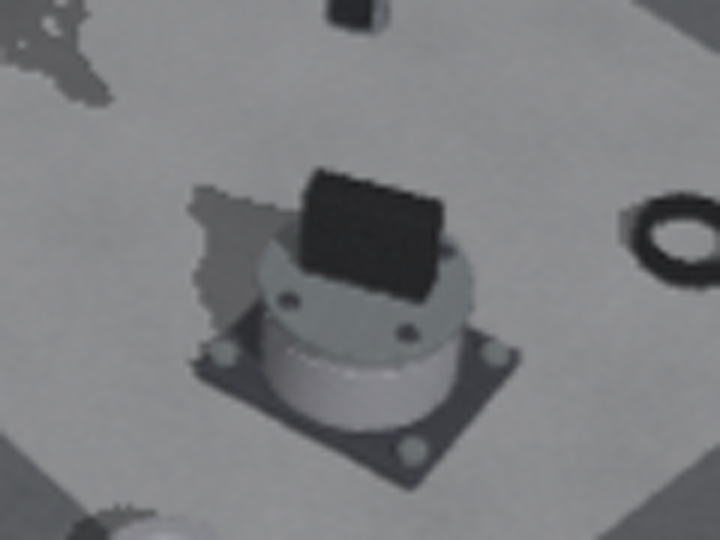

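The side crop shows the plate, at about (365,300), sitting flush on the housing. Its top is at 58 mm and the grip's top at 103-104 mm, as they should be, and the gripper is clear. Handing in.

```bash
python3 -c "from plant import bot; print(bot.hand_in())"
```

```text
the job is handed in; nothing more can be done
None
```

The disc is in the bearing stand with its flats in line and its plate flush on top; I let go of it, left the other objects alone, and handed the job in at about 15 s of the 58 s allowed.

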